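# Clamp a module on a notched slide rail

### The job

Clamp the small metal module on the slide rail: lift the carriage's release bar and, keeping it lifted, slide the carriage until its sprung buffer holds the module flush against the fixed end stop, with the buffer clearly pressed in but not bottomed. Then let go of the bar so that the latch drops all the way into a notch; if it rests on a tooth or hangs part-way, ease the carriage along gently until it drops. Do not force the carriage against the latched teeth, do not crush the module, and leave the other things where they are.

Things in the scene. Friction and masses are not known exactly. Their poses are not given: they have to be found in the camera images.
- track: Fixed aluminium slide rail, bed 116 x 330 x 12 mm, on the bench. Origin: centre of its underside; z up. y is the sliding direction: the dark steel end stop (plate 80 mm wide, top at z = 54 mm) stands at the -y end, inner face at y = -135 mm; the carriage is parked near the +y end. Bed top (module stands on it) z = 12 mm; 5 mm high guide rails at x = +-34 mm.
- notch_rack: Fixed rack on the bed at track x = -47 mm; origin: underside of its base strip, 18 mm to +y of the track's middle. Its toothed insert has ten square teeth, 6 mm long, 8 mm high, pitch 12 mm, all along the clamping zone, and a toothless parking stretch at the +y end. The insert sits in slotted holes: where its teeth lie along y differs by +-6 mm, is NOT given by this pose, and must be felt.
- carriage (a joint): Position of the black carriage, m: 0 = parked at the +y end, growing toward the end stop; carriage centre and bar are at track y = 0.115 - value. Range 0 to 0.150. It slides stiffly, with about 6 N of friction, and stays where left. With the module against the end stop the buffer begins to be pressed at about 0.122.
- bar_grip (a point): Centre of the release bar's crossbar: steel, 12 x 12 mm in section, 104 mm long, level along the track's x axis, across the top of the carriage on two 8 mm thick uprights at x = +-47 mm. Axes as the track's. 85 mm above the bench when down; the carriage top is at 47 mm, so about 32 mm is free under it. It moves with carriage and bar.
- release_bar (a joint): Height of the bar, m: 0 = fully down (latch home in a gap or in the parking stretch), 0.006 = latch at the tops of the teeth, 0.012 = upper stop. A damped spring pulls it down with 5 N (bottom) to 7 N (top), so it drops when let go; over a tooth it stays at about 0.006. While a finger pushes the bar sideways, rubbing may keep it from dropping until the finger backs off.
- latch_tooth: Steel latch tooth under the robot-side (-x) upright of the release bar, 4 mm long in the sliding direction, at the crossbar's y; it has 2 mm of play in a 6 mm gap. Its origin lies 85 mm below the crossbar's centre. The latch is light: keep its side load against a tooth under about 15 N. Close to a tooth's edge it can hang part-way down until the carriage is eased on a little.
- buffer (a joint): How far the sprung buffer on the carriage's end-stop side is pressed in, m: 0 = fully out (its face 72 mm ahead of the carriage centre), 0.018 = bottomed solid. Its spring gives about 1.5 N at 0 and 4 N at 0.016; less than the carriage's friction, so it does not push the carriage back.
- buffer_pad: Black rubber face plate of the buffer, 44 mm wide and 24 mm high, facing the end stop. The pose is that of the buffer (origin 72 mm behind its face, 29 mm below its middle).
- module_center (a point): Centre of the module: a die-cast aluminium box, 48 mm (its x) by 56 mm (its y) by 34 mm high, 0.18 to 0.35 kg, with a small brass connector stub on each x side. It stands loose on the bed between end stop and buffer, a little askew. Its rubbing on the bed can press the buffer a few mm before it is home. Flush against the end stop its centre is at track y = -107 mm.
- flux_pot: Bystander: jar with a white lid, 37 mm across, 28 mm high, beyond the rail. Origin at its underside.
- adapter: Bystander: metal coaxial adapter, 42 mm long, 20 mm thick, beyond the rail. Origin at its underside.
- torque_wrench: Bystander: small torque wrench, 156 mm long, lying on the robot's side of the rail. Origin at its underside.
Mind the look-alikes: they are no part of the job. What is meant by the part that bears module_center is not blue, green or turquoise, and is the larger of those in its own colour.

How it is judged:
By the outcome, as a careful person would: the job done as asked, in the order asked, and still so for the second after the job is handed in, with the robot touching nothing.
It also fails if it takes over 53 s, if anything falls off the work surface, if the arm or the gripper's body presses on something with over 40 N, if the wrist force passes 120 N, or if a joint passes its speed limit or range.

### The arm

A 6-joint arm with a two-finger parallel gripper is mounted at the origin on the work surface; the furniture and walls round the work are solid. World frame = base frame: x ahead of the robot, y to its left, z up, the work surface at z = 0. Lengths are in m, angles in degrees, forces in N, time in s.
With the tool pointing down it reaches from about 0.4 to 0.825 m from the base axis. Payload 7 kg.
Tool frame: the origin (TCP) lies at the very end of the fingers, on their centre line; the grasp point (between the pads) lies r.grip_depth behind it (r.grip_depth is the distance from the TCP to the grasp point, in m); z points along the fingers, y is the direction in which the jaws open and shut (so a half turn about z gives the same grasp; the last joint's range is limited). The gripper opens to 88 mm and grips with 3 to 60 N. Pads are 19 mm wide; open, the fingers measure 130 mm over their backs; the gripper's body (78 mm by 193 mm) begins 47 mm behind the grasp point.
Start: joints at [86.179, 20.546, 0.682, 0, -70.136, -16.507], TCP at [0.235, 0.633, 0.227] pointing down, gripper open.
Joint ranges: [-176.03, 176.03], [-82.01, 121.73], [-58.28, 71.71], [-173.87, 95.51], [-174.79, -0.11], [-173.66, 173.66]. Speed limits (degrees/s): [136.94, 136.94, 172.46, 180, 180, 180].

### API

Orientations are given as [roll, pitch, yaw] about the fixed x, y, z axes, in that order (R = Rz(yaw) Ry(pitch) Rx(roll)).
In Python, from plant import r gives the robot as it stands. The module is installed in compiled form; this text tells all that it offers.
- The arm moves only by the tool step_arm, never from a script. Its argument "increments" is a list of rows, each a list of 3 entries, a list of its own where there are three numbers: the shift along the tool's x, y, z in m, then the turn, a rotation vector about the tool's x, y, z in rad, then the closure, from 0 (fully open) to 1 (shut). In form: [[[x, y, z], [wx, wy, wz], grip], ...]. A call has 1 to 10 rows; each row is the pose to reach, as a shift and turn from the pose commanded when the call began, along the tool's axes at that moment; what a row does not reach only later rows make up. A row lasts 1/10 s, in which the tool goes at most 50 mm and 8.59 degrees, less where a joint would pass 70% of its speed; a pose out of reach is approached as far as the arm can. A call with a gripper value outside its range is refused whole. The fingers move at their own pace and stop on an object; "force" is the grip in N (left out, the last holds). Time passes only in rows, so rows that repeat a pose let the fingers close. It gives the time, the measured TCP pose, the force and the opening at its end, in the units of the state.
- r.get_state(): the state, without advancing time (a new reading comes with each control period).
- r.capture(name): name is "scene" or "top" or "wrist"; returns a dict with "color" (480x640x3 uint8, red, green, blue), "intrinsics" (3x3 intrinsics, pixels), "k1" (the pictures are not rectified: a ray, as slopes to the right and down, at radius r is drawn at 1 + k1 r^2 times it, then the intrinsics apply), "rvec" (rotation vector, rad) and "tvec" (3), from world to camera coordinates, as OpenCV has them; the wrist camera has in their place "T_tool_cam" (4x4, takes a point from camera to tool coordinates, whose origin is the TCP and whose axes are the flange's). Camera axes: x right, y down, z forward; pixel columns grow to the right and rows downward; lengths in m; the calibration is good to about 2 mm. A picture is of the moment at which its call begins: read the wrist's pose just before it. There is no depth.
- r.close_job(): hands the job in, once; it reports no verdict.
The state is a dict: "time_s": time; "joints": joint angles; "qd": joint speeds; "joint_torque": joint torques, N m; "tcp_pos": TCP position; "eef_rot": TCP orientation; "contact_force": force on the tool from outside, world axes, zero at the start; "moment": the same for the moment, N m; "gripper_width": finger opening in m.
Only numpy, scipy, OpenCV 4.12 (cv2) and the standard library are available. Lean on these libraries where they do the work, as an engineer would, in place of code of your own. Each camera call takes 0.05 s, during which the arm holds its last target.

## Working session

There is one attempt and no reset: what is moved stays moved. The work goes in short steps, Python scripts to look and compute and a tool call to move; the robot and the scene stay as the last step left them, time stands still between calls to the robot, and variables do not carry over. Pictures are saved under pics/ and viewed, and the job is handed in when it is done.

Besides the shell and the picture viewer there is one more tool, called after "Call:" as name(argument=value, ...), one argument or row to a line, values as JSON. step_arm: Moves the arm, as the interface text tells. Its arguments: {"type":"object","properties":{"increments":{"type":"array","items":{"type":"array"}},"force":{"type":"number"}},"required":["increments"]}

```bash
mkdir -p pics; ls
python3 - <<'E'
from plant import r
import cv2
s=r.get_state()
for k,v in s.items(): print(k,v)
print(r.grip_depth)
for n in ("scene","top","wrist"):
    c=r.capture(n)
    cv2.imwrite(f"pics/{n}0.png",c["color"][:,:,::-1])
    print(n,{k:(v.tolist() if hasattr(v,'tolist') else v) for k,v in c.items() if k!="color"})
E
```

```text
pics
time_s 0.0
joints [ 8.61778697e+01  2.05913208e+01  6.32141113e-01 -2.04685327e-02
 -7.01360499e+01 -1.65080017e+01]
qd [ 0.06706308  0.09694081  0.03440249 -0.00083808  0.04097042 -0.03250181]
joint_torque [ 1.59335134e-03 -5.82718921e+01  2.93041956e+01  6.99727044e+00
  7.03483616e-03 -1.49113962e-04]
tcp_pos [0.23435423 0.63247013 0.22561049]
eef_rot [ 1.79903228e+02 -8.61366422e-03 -2.03370956e+01]
contact_force [-0.15469124  0.53950102  0.53528814]
moment [-0.06474807 -0.01193573  0.02161868]
gripper_width 0.08769450860875325
0.0188
scene {'intrinsics': [[436.2445693266669, 0.0, 329.6332581138185], [0.0, 436.2445693266669, 240.97199557900788], [0.0, 0.0, 1.0]], 'k1': 0.02759793901619155, 'rvec': [1.6291527674945891, -2.2506023044873977, 0.6194463612481689], 'tvec': [0.06428789353185531, 0.5065075678431714, 0.6659067110616484]}
top {'intrinsics': [[525.4928629788926, 0.0, 320.5953841007437], [0.0, 525.4928629788926, 240.851648962756], [0.0, 0.0, 1.0]], 'k1': -0.1316300366051641, 'rvec': [2.1289426930499515, -2.1325948862868285, 0.21506465568781105], 'tvec': [-0.09229488222448282, 0.5420230099638503, 0.8142243035387442]}
wrist {'intrinsics': [[431.43507505248573, 0.0, 309.6704862212298], [0.0, 431.43507505248573, 240.06696369178837], [0.0, 0.0, 1.0]], 'k1': -0.10775975601174416, 'T_tool_cam': [[-0.00018297380555462893, -0.9511176512894851, -0.30882872263790384, 0.0842005842533519], [0.9999998189295866, -0.0003510780031152266, 0.0004887586621786146, -0.0006864145960446821], [-0.000573289962067055, -0.30882857728812696, 0.9511175433082972, -0.1582028583259144], [0.0, 0.0, 0.0, 1.0]]}
```

View pics/scene0.png

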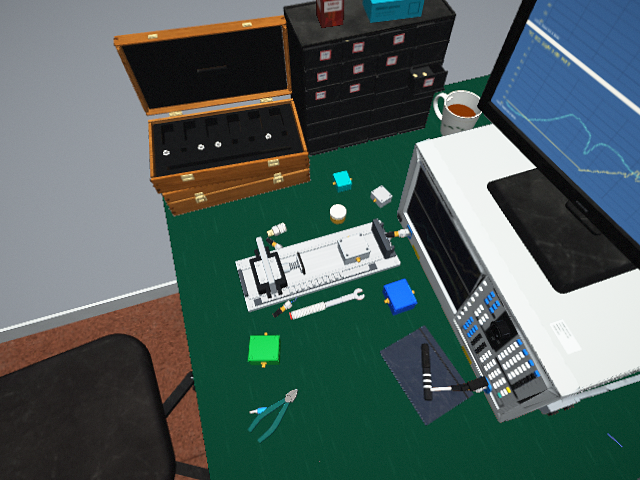

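View pics/top0.png

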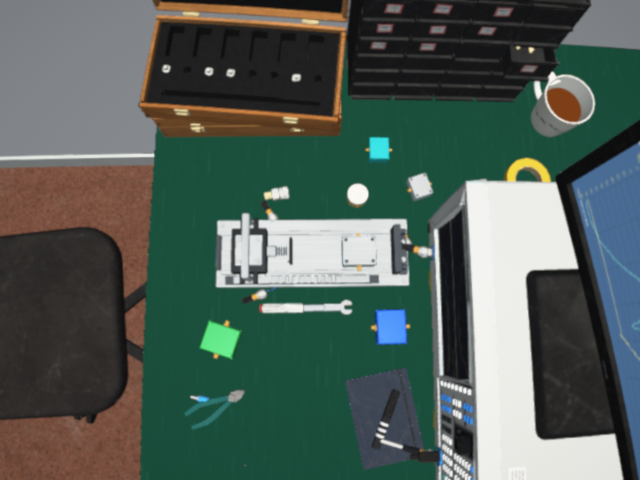

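View pics/wrist0.png

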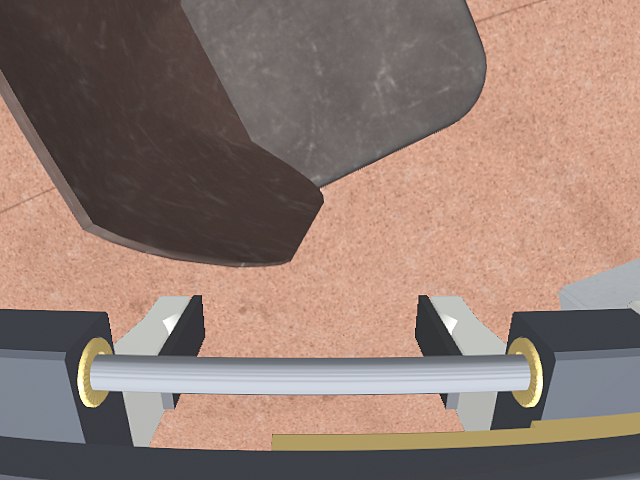

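```bash
cat > h.py <<'E'
import numpy as np,cv2
from scipy.spatial.transform import Rotation as R
def dist(k1): return np.array([k1,0,0,0,0.])
def proj(c,P):
    return cv2.projectPoints(np.array(P,float).reshape(-1,3),c['rvec'],c['tvec'],c['intrinsics'],dist(c['k1']))[0].reshape(-1,2)
def back(c,px,z):
    u=cv2.undistortPoints(np.array(px,float).reshape(-1,1,2),c['intrinsics'],dist(c['k1'])).reshape(-1,2)
    Rm=cv2.Rodrigues(np.array(c['rvec']))[0]; t=np.array(c['tvec']).reshape(3)
    o=-Rm.T@t; d=np.c_[u,np.ones(len(u))]@Rm
    return o+d*((z-o[2])/d[:,2])[:,None]
def wristcam(c,s):
    T=np.eye(4);T[:3,:3]=R.from_euler('xyz',s['eef_rot'],degrees=True).as_matrix();T[:3,3]=s['tcp_pos']
    Tc=T@np.array(c['T_tool_cam']); Ti=np.linalg.inv(Tc)
    c=dict(c); c['rvec']=cv2.Rodrigues(Ti[:3,:3])[0]; c['tvec']=Ti[:3,3]; return c
E
python3 - <<'E'
from h import *
im=cv2.imread('pics/top0.png')
cv2.imwrite('pics/topc.png',cv2.resize(im[200:320,200:440],None,fx=3.3,fy=3.3,interpolation=cv2.INTER_CUBIC))
im=cv2.imread('pics/scene0.png')
cv2.imwrite('pics/scenec.png',cv2.resize(im[210:330,225:425],None,fx=4,fy=4,interpolation=cv2.INTER_CUBIC))
E
```

```text
(no output)
```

View pics/topc.png

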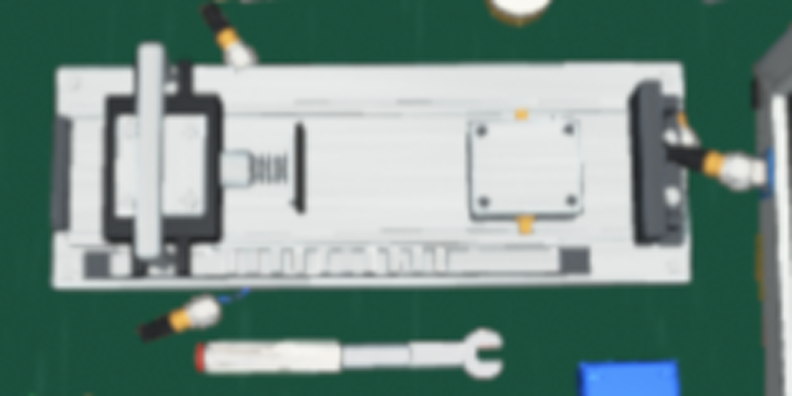

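View pics/scenec.png

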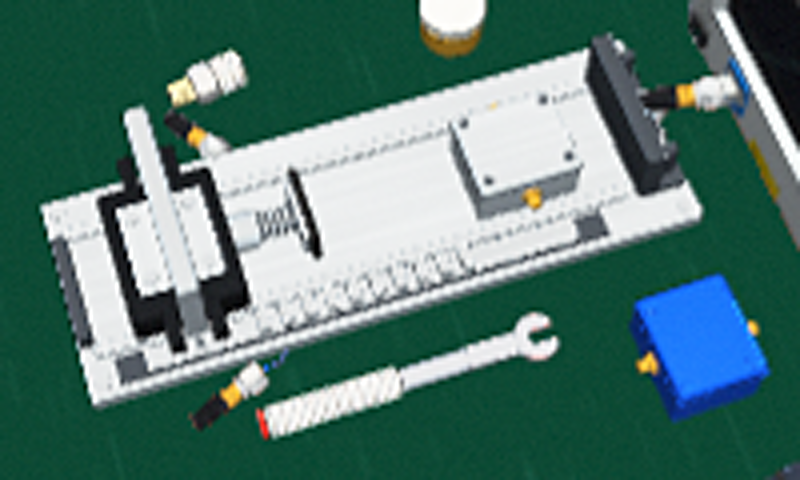

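Run:
```python
from plant import r
from h import *
c=r.capture('top'); sc=r.capture('scene')
def tp(p): return (np.array(p)+.5)/3.3-.5+200
def sp(p): return (np.array(p)+.5)/4-.5+np.array([225,210])
bed=back(c,tp([(57,67),(682,63),(690,283),(53,287)]),0.012); print(bed.round(4))
b2=back(sc,sp([(42,205),(597,45),(702,208),(97,400)]),0.012);print(b2.round(4))
bar=back(c,tp([(151,43),(148,258)]),0.091);print('bar',bar.round(4))
print('bar s',back(sc,sp([(135,112),(193,330)]),0.091).round(4))
mod=back(c,tp([(470,120),(578,117),(581,214),(471,216)]),0.046);print('mod',mod.round(4))
from scipy.optimize import least_squares
loc=np.array([[58,165,12],[58,-165,12],[-58,-165,12],[-58,165,12]])/1e3
def f(p):
    w=loc@R.from_euler('z',p[2]).as_matrix().T+[p[0],p[1],0]
    return np.r_[(proj(c,w)-tp([(57,67),(682,63),(690,283),(53,287)])).ravel(),(proj(sc,w)-sp([(42,205),(597,45),(702,208),(97,400)])).ravel()]
o=least_squares(f,[*bed.mean(0)[:2],0]);print(o.x,np.degrees(o.x[2]),o.fun.round(1))
p=o.x
T=lambda q:np.array(q)@R.from_euler('z',p[2]).as_matrix().T+[p[0],p[1],0]
print('bar pred',T([[0,.115,.085],[-.052,.115,.085],[.052,.115,.085],[0,-.135,.054]]))
print(r.get_state()['time_s'])
```

```text
[[ 0.5863  0.0865  0.012 ]
 [ 0.5885 -0.2438  0.012 ]
 [ 0.4718 -0.2442  0.012 ]
 [ 0.4701  0.0848  0.012 ]]
[[ 0.5846  0.0827  0.012 ]
 [ 0.5881 -0.2319  0.012 ]
 [ 0.4755 -0.2474  0.012 ]
 [ 0.4695  0.08    0.012 ]]
bar [[0.5799 0.0266 0.091 ]
 [0.476  0.0256 0.091 ]]
bar s [[0.5763 0.0245 0.091 ]
 [0.4553 0.0269 0.091 ]]
mod [[ 0.551  -0.129   0.046 ]
 [ 0.5526 -0.1836  0.046 ]
 [ 0.5032 -0.1841  0.046 ]
 [ 0.5022 -0.129   0.046 ]]
[ 0.52945943 -0.07948049  0.01264335] 0.7244104187075122 [ 0.1  0.5 -0.1 -0.6  0.6 -1.   0.   0.4 -1.7  0.2  4.7 -1.9 -0.6  1.1
 -2.4  0.8]
bar pred [[ 0.52800548  0.03551032  0.085     ]
 [ 0.47600964  0.03485289  0.085     ]
 [ 0.58000133  0.03616776  0.085     ]
 [ 0.53116624 -0.2144697   0.054     ]]
0.25
```

```bash
cat >> h.py <<'E'
def to(pos,yaw,s=None,cmd=None):
    """shift & turn in tool axes from the commanded (or measured) pose"""
    if cmd is None: cp=np.array(s['tcp_pos']);Rc=R.from_euler('xyz',s['eef_rot'],degrees=True)
    else: cp=np.array(cmd[:3]);Rc=R.from_euler('xyz',[180,0,cmd[3]],degrees=True)
    Rt=R.from_euler('xyz',[180,0,yaw],degrees=True)
    return (Rc.inv().apply(np.array(pos)-cp)).round(4),(Rc.inv()*Rt).as_rotvec().round(4)
E
python3 - <<'E'
from h import *
print(to([.45,.35,.2],.72,cmd=[.235,.633,.227,-20.32]))
print(to([.43,-.06,.15],.72,cmd=[.45,.35,.2,.72]))
E
```

```text
(array([0.2999, 0.1907, 0.027 ]), array([ 0.    ,  0.    , -0.3672]))
(array([-0.0252,  0.4097,  0.05  ]), array([0., 0., 0.]))
```

Call:
step_arm(
  increments=[
    [[0.0375,0.0238,0.003],[0,0,-0.046],0],
    [[0.075,0.0477,0.007],[0,0,-0.092],0],
    [[0.1125,0.0715,0.01],[0,0,-0.138],0],
    [[0.15,0.0953,0.0135],[0,0,-0.184],0],
    [[0.1874,0.1192,0.017],[0,0,-0.23],0],
    [[0.225,0.143,0.02],[0,0,-0.276],0],
    [[0.2625,0.1669,0.0235],[0,0,-0.322],0],
    [[0.2999,0.1907,0.027],[0,0,-0.3672],0],
    [[0.2999,0.1907,0.027],[0,0,-0.3672],0],
  ],
)

```text
time_s: 1.15
tcp_pos: [0.4513, 0.3459, 0.1991]
eef_rot: [179.9, 0.0, 0.6]
contact_force: [-0.0, -0.1, 0.1]
gripper_width: 0.0877
```

Call:
step_arm(
  increments=[
    [[-0.0025,0.041,0.005],[0,0,0],0],
    [[-0.005,0.082,0.01],[0,0,0],0],
    [[-0.0075,0.123,0.015],[0,0,0],0],
    [[-0.01,0.164,0.02],[0,0,0],0],
    [[-0.0125,0.205,0.025],[0,0,0],0],
    [[-0.015,0.246,0.03],[0,0,0],0],
    [[-0.0175,0.287,0.035],[0,0,0],0],
    [[-0.02,0.328,0.04],[0,0,0],0],
    [[-0.0225,0.369,0.045],[0,0,0],0],
    [[-0.025,0.41,0.05],[0,0,0],0],
  ],
)

```text
time_s: 2.15
tcp_pos: [0.4294, -0.0616, 0.1498]
eef_rot: [-180.0, -0.1, 0.7]
contact_force: [0.6, -0.4, -0.1]
gripper_width: 0.0878
```

Call:
step_arm(
  increments=[
    [[0,0,0],[0,0,0],0],
    [[0,0,0],[0,0,0],0],
  ],
)

```text
time_s: 2.35
tcp_pos: [0.4295, -0.061, 0.1496]
eef_rot: [-180.0, -0.0, 0.6]
contact_force: [0.3, 0.7, 0.6]
gripper_width: 0.0877
```

```bash
cat >> h.py <<'E'
import pickle
def snap(name,cam='wrist'):
    from plant import r
    s=r.get_state(); c=r.capture(cam)
    if cam=='wrist': c=wristcam(c,s)
    pickle.dump((s,c),open(f'pics/{name}.pkl','wb'))
    cv2.imwrite(f'pics/{name}.png',c['color'][:,:,::-1]); return s,c
def crop(name,x0,y0,x1,y1,f):
    im=cv2.imread(f'pics/{name}.png'); cv2.imwrite(f'pics/{name}_c{x0}_{y0}.png',cv2.resize(im[y0:y1,x0:x1],None,fx=f,fy=f,interpolation=cv2.INTER_CUBIC))
E
python3 -c "
from h import *
s,c=snap('w1'); print(s['time_s'],s['tcp_pos'],s['eef_rot'],s['contact_force'])"
```

```text
2.35 [ 0.42948917 -0.06104669  0.14958606] [-1.79999497e+02 -3.09949117e-03  5.60010474e-01] [0.33283514 0.67044146 0.63041428]
```

View pics/w1.png

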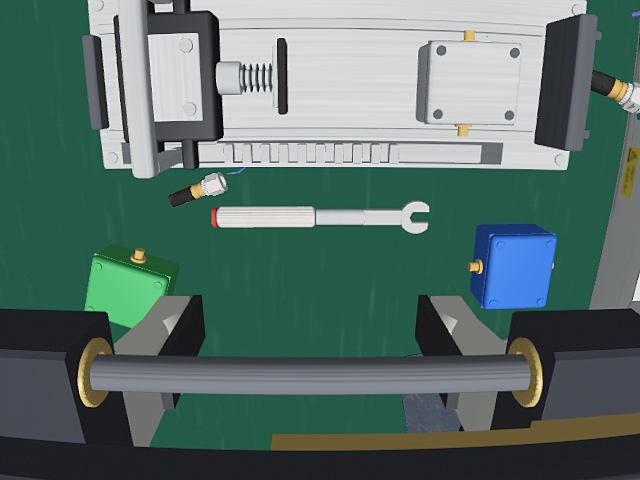

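The wrist view shows the rail with the carriage (170,75), the bar (138,90), the buffer plate (282,75), ten rack teeth (220–400,153), the module (470,80) and the end stop (565,80). These could be taken for the module:
- silver box on the rail, top view (359,251)
- small silver box, top view (420,187)
- turquoise box, top view (379,148)
- green box, top view (220,340)
- blue box, top view (391,327)

The module is the larger silver one, on the rail.

```bash
python3 -c "
from h import *
crop('w1',200,130,400,180,4)
crop('w1',80,0,330,180,3.2)
crop('w1',400,0,600,180,4)
"
```

```text
(no output)
```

View pics/w1_c200_130.png

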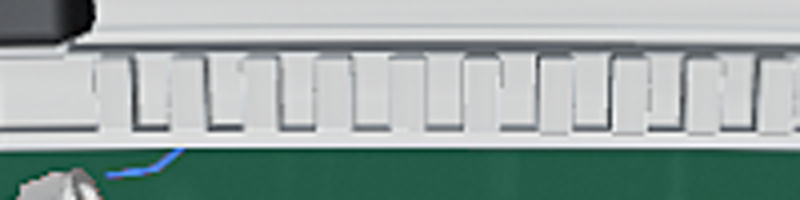

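View pics/w1_c80_0.png

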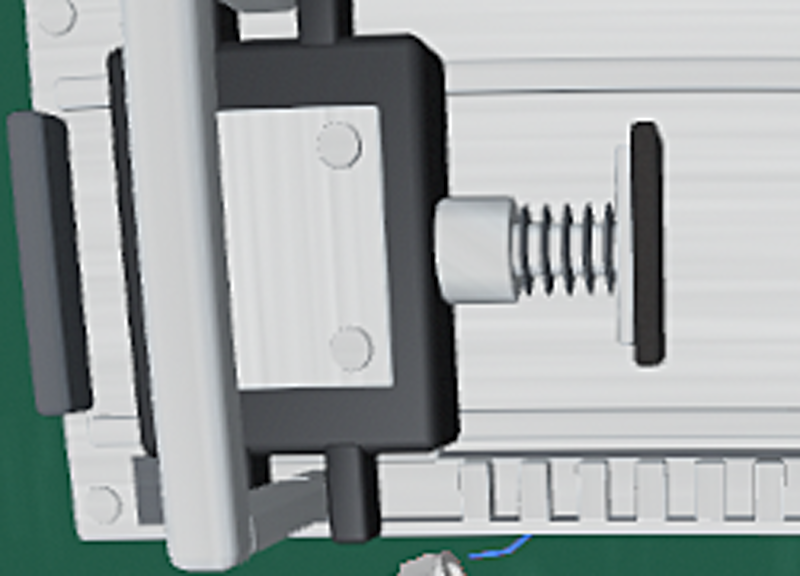

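View pics/w1_c400_0.png

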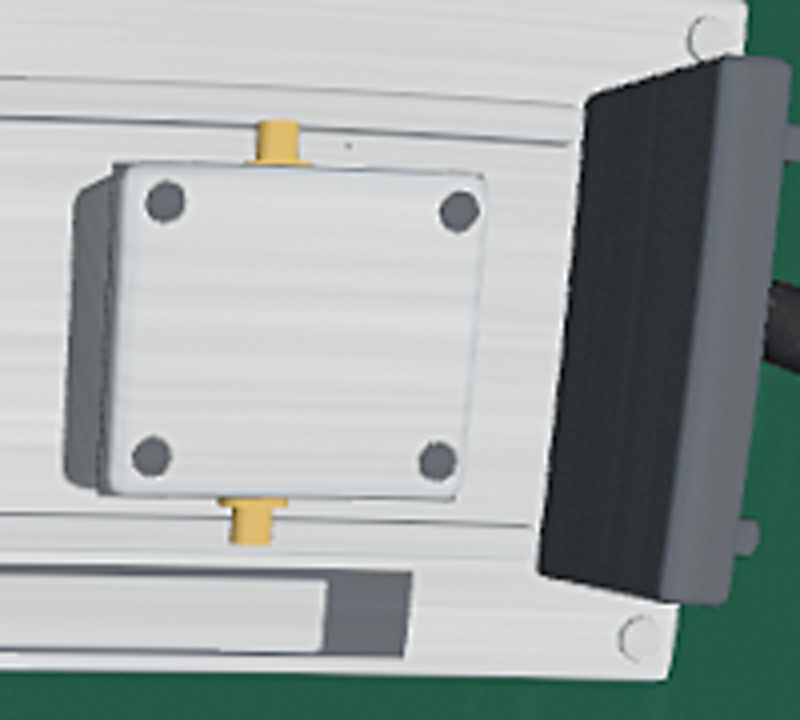

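```bash
cat > fit.py <<'E'
from h import *
s,c=pickle.load(open('pics/w1.pkl','rb'))
def px(p,x0,y0,f): return (np.array(p,float)+.5)/f-.5+np.array([x0,y0])
L=[];P=[]
def add(l,p): L.append(l);P.append(p)
add([-58,165,12],px((80,538),80,0,3.2)); add([-58,-165,12],px((668,680),400,0,4))
add([40,-135,12],px((585,97),400,0,4)); add([-40,-135,12],px((540,573),400,0,4))
L=np.array(L)/1e3;P=np.array(P)
from scipy.optimize import least_squares
def T(p,q): return np.array(q)@R.from_euler('z',p[2]).as_matrix().T+[p[0],p[1],0]
f=lambda p:(proj(c,T(p,L))-P).ravel()
o=least_squares(f,[.529,-.079,.0126]);p=o.x;print(p,np.degrees(p[2]),o.fun.round(1))
def inv(w): return (np.array(w)-[p[0],p[1],0])@R.from_euler('z',p[2]).as_matrix()
e=np.array([98,132,170,205,243,278,316,352,390,425,464,498,540,574,612,647,687,721,760,796])
pe=px(np.c_[e,np.full(20,93)],200,130,4)
for z in (.018,.02,.022,.024):
    y=inv(back(c,pe,z))
    cen=(y[::2,1]+y[1::2,1])/2; pf=np.polyfit(np.arange(10),cen,1)
    print(z,y[:,0].mean().round(4),'pitch',pf[0].round(5),'fit0',pf[1].round(4),'width',(y[::2,1]-y[1::2,1]).mean().round(4))
print('bar near end top L/R', inv(back(c,px([(172,568),(240,568),(127,40),(213,40)],80,0,3.2),.091)).round(4))
print('carriage top edges', inv(back(c,px([(110,52),(148,440),(440,60),(455,440)],80,0,3.2),.047)).round(4))
print('buffer face', inv(back(c,px([(662,130),(664,355)],80,0,3.2),.041+.012)).round(4))
print('insert ends/base', inv(back(c,px([(326,615),(410,615)],400,0,4),.014)).round(4),inv(back(c,px([(134,490)],80,0,3.2),.014)).round(4))
m=inv(back(c,px([(122,165),(485,178),(457,498),(108,494)],400,0,4),.046));print('mod',m.round(4))
E
python3 fit.py
```

```text
[ 0.52895483 -0.08022989  0.00680409] 0.3898454553991123 [-0.6  0.1  2.   0.7  0.3 -1.3 -1.6  0.8]
0.018 -0.0479 pitch -0.01231 fit0 0.075 width 0.0058
0.02 -0.0477 pitch -0.01222 fit0 0.0746 width 0.0058
0.022 -0.0475 pitch -0.01214 fit0 0.0743 width 0.0057
0.024 -0.0472 pitch -0.01205 fit0 0.0739 width 0.0057
bar near end top L/R [[-0.0515  0.1113  0.091 ]
 [-0.0516  0.1     0.091 ]
 [ 0.0281  0.111   0.091 ]
 [ 0.0274  0.0978  0.091 ]]
carriage top edges [[ 0.0349  0.1326  0.047 ]
 [-0.0345  0.1317  0.047 ]
 [ 0.0312  0.0727  0.047 ]
 [-0.0353  0.0729  0.047 ]]
buffer face [[ 0.0182  0.0335  0.053 ]
 [-0.02    0.0335  0.053 ]]
insert ends/base [[-0.0474 -0.0972  0.014 ]
 [-0.0471 -0.1123  0.014 ]] [[-0.0475  0.1501  0.014 ]]
mod [[ 0.0199 -0.0481  0.046 ]
 [ 0.0206 -0.1025  0.046 ]
 [-0.0257 -0.1032  0.046 ]
 [-0.0266 -0.0491  0.046 ]]
```

Call:
step_arm(
  increments=[
    [[0.033,-0.028,0],[0,0,0],0],
    [[0.066,-0.056,0],[0,0,0],0],
    [[0.0994,-0.0841,0],[0,0,0],0],
    [[0.0994,-0.0841,0.02],[0,0,0],0],
    [[0.0994,-0.0841,0.035],[0,0,0],0],
    [[0.0994,-0.0841,0.035],[0,0,0],0],
    [[0.0994,-0.0841,0.035],[0,0,0],0],
  ],
)

```text
time_s: 3.1
tcp_pos: [0.528, 0.0261, 0.1149]
eef_rot: [180.0, 0.0, 0.8]
contact_force: [0.6, -0.1, 0.5]
gripper_width: 0.0881
```

```bash
python3 -c "
from h import *
s,c=snap('w2'); print(s['time_s'],s['tcp_pos'],s['eef_rot'],s['contact_force'])"
```

```text
3.1 [0.52804926 0.02607484 0.11489021] [1.79980625e+02 5.70693424e-03 8.17932613e-01] [ 0.6140864  -0.11223851  0.53168561]
```

View pics/w2.png

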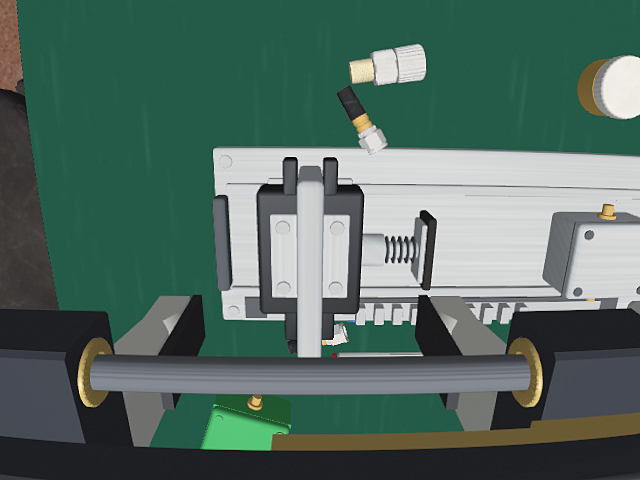

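Call:
step_arm(
  increments=[
    [[0,0,0.015],[0,0,0],0],
    [[0,0,0.03],[0,0,0],0],
    [[0,0,0.04],[0,0,0],0],
    [[0,0,0.05],[0,0,0],0],
    [[0,0,0.05],[0,0,0],0],
    [[0,0,0.05],[0,0,0],0.4],
    [[0,0,0.05],[0,0,0],0.6],
  ],
  force=40,
)

```text
time_s: 3.85
tcp_pos: [0.5284, 0.0251, 0.0652]
eef_rot: [-180.0, -0.1, 0.7]
contact_force: [0.0, 0.3, 0.3]
gripper_width: 0.077
```

Call:
step_arm(
  increments=[
    [[0,0,0],[0,0,0],0.75],
    [[0,0,0],[0,0,0],0.85],
    [[0,0,0],[0,0,0],0.95],
    [[0,0,0],[0,0,0],1],
    [[0,0,0],[0,0,0],1],
    [[0,0,0],[0,0,0],1],
  ],
)

```text
time_s: 4.45
tcp_pos: [0.5279, 0.025, 0.0646]
eef_rot: [180.0, 0.0, 0.7]
contact_force: [0.2, -0.3, -0.6]
gripper_width: 0.0293
```

Call:
step_arm(
  increments=[
    [[0,0,0],[0,0,0],1],
    [[0,0,0],[0,0,0],1],
    [[0,0,0],[0,0,0],1],
    [[0,0,0],[0,0,0],1],
  ],
)

```text
time_s: 4.85
tcp_pos: [0.5279, 0.0252, 0.0646]
eef_rot: [-180.0, -0.0, 0.7]
contact_force: [-1.7, 2.3, 0.4]
gripper_width: 0.012
```

Call:
step_arm(
  increments=[
    [[0,0,-0.002],[0,0,0],1],
    [[0,0,-0.004],[0,0,0],1],
    [[0,0,-0.006],[0,0,0],1],
    [[0,0,-0.008],[0,0,0],1],
    [[0,0,-0.0095],[0,0,0],1],
    [[0,0,-0.0095],[0,0,0],1],
    [[0,0,-0.0095],[0,0,0],1],
  ],
)

```text
time_s: 5.55
tcp_pos: [0.5279, 0.0252, 0.0741]
eef_rot: [-180.0, -0.0, 0.7]
contact_force: [0.1, 5.0, -5.5]
gripper_width: 0.0117
```

```bash
python3 -c "
from h import *
s,c=snap('w3'); print(s['time_s'],s['tcp_pos'],s['eef_rot'],s['contact_force'],s['moment'])"
```

```text
5.55 [0.52789522 0.02516899 0.0740894 ] [-1.79982314e+02 -6.69371206e-03  7.08244744e-01] [ 0.11221815  5.02900104 -5.50519571] [ 1.86810141 -0.34415465 -0.05366362]
```

View pics/w3.png

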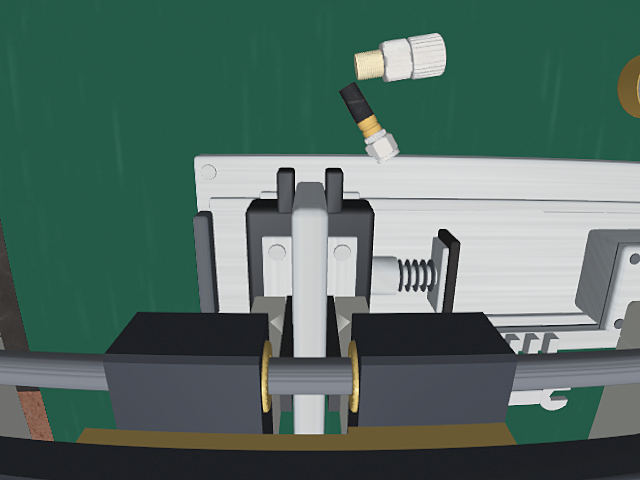

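Call:
step_arm(
  increments=[
    [[0,0.004,0],[0,0,0],1],
    [[0,0.01,0],[0,0,0],1],
    [[0,0.018,0],[0,0,0],1],
    [[0,0.026,0],[0,0,0],1],
    [[0,0.034,0],[0,0,0],1],
    [[0,0.042,0],[0,0,0],1],
    [[0,0.05,0],[0,0,0],1],
    [[0,0.058,0],[0,0,0],1],
    [[0,0.066,0],[0,0,0],1],
    [[0,0.07,0],[0,0,0],1],
  ],
)

```text
time_s: 6.6
tcp_pos: [0.5285, -0.0452, 0.0739]
eef_rot: [-180.0, 0.0, 0.7]
contact_force: [0.2, 6.5, -5.5]
gripper_width: 0.0117
```

```bash
python3 -c "
from h import *
s,c=snap('w4'); print(s['time_s'],s['tcp_pos'],s['eef_rot'],s['contact_force'],s['moment'],s['gripper_width'])"
```

```text
6.6 [ 0.5285153  -0.04519072  0.07391848] [-1.79977009e+02  2.06690006e-02  6.84140977e-01] [ 0.20015487  6.46937767 -5.47911709] [ 2.26692803 -0.25133608 -0.03278882] 0.01172272653276419
```

View pics/w4.png

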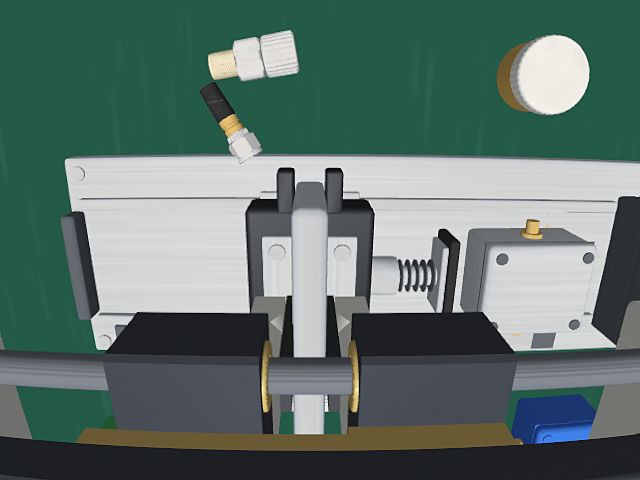

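Call:
step_arm(
  increments=[
    [[0,0.004,0],[0,0,0],1],
    [[0,0.008,0],[0,0,0],1],
    [[0,0.012,0],[0,0,0],1],
    [[0,0.016,0],[0,0,0],1],
    [[0,0.02,0],[0,0,0],1],
    [[0,0.024,0],[0,0,0],1],
    [[0,0.028,0],[0,0,0],1],
    [[0,0.032,0],[0,0,0],1],
    [[0,0.036,0],[0,0,0],1],
    [[0,0.04,0],[0,0,0],1],
  ],
)

```text
time_s: 7.65
tcp_pos: [0.5288, -0.0845, 0.0738]
eef_rot: [-180.0, 0.0, 0.7]
contact_force: [0.6, 7.7, -6.1]
gripper_width: 0.0115
```

Call:
step_arm(
  increments=[
    [[0,0.003,0],[0,0,0],1],
    [[0,0.006,0],[0,0,0],1],
    [[0,0.009,0],[0,0,0],1],
    [[0,0.0105,0],[0,0,0],1],
    [[0,0.0117,0],[0,0,0],1],
    [[0,0.0117,0],[0,0,0],1],
    [[0,0.0117,0],[0,0,0],1],
  ],
)

```text
time_s: 8.35
tcp_pos: [0.529, -0.0961, 0.0738]
eef_rot: [-180.0, 0.0, 0.7]
contact_force: [1.2, 8.0, -6.0]
gripper_width: 0.0115
```

```bash
python3 -c "
from h import *
s,c=snap('w5'); print(s['time_s'],s['tcp_pos'],s['eef_rot'],s['contact_force'],s['moment'],s['gripper_width'])
snap('t5','top');crop('t5',200,200,440,320,3.3)"
```

```text
8.35 [ 0.52896634 -0.09612492  0.07377865] [-1.79962986e+02  4.49721178e-02  6.99194625e-01] [ 1.18055092  7.98769309 -5.96325048] [ 2.64904711 -0.2339458  -0.0499913 ] 0.011536491552320224
```

View pics/w5.png

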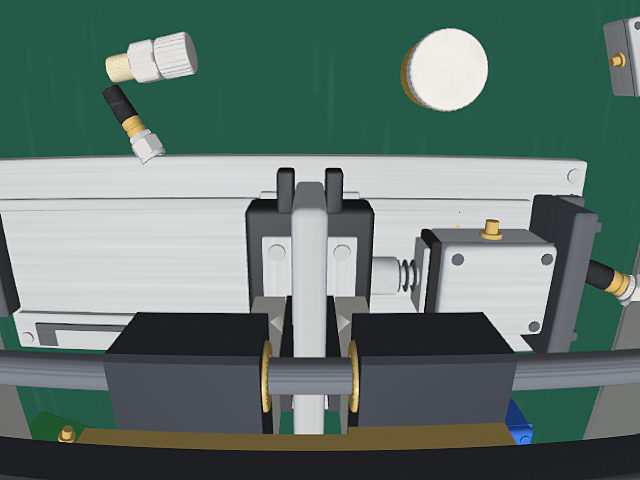

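View pics/t5_c200_200.png

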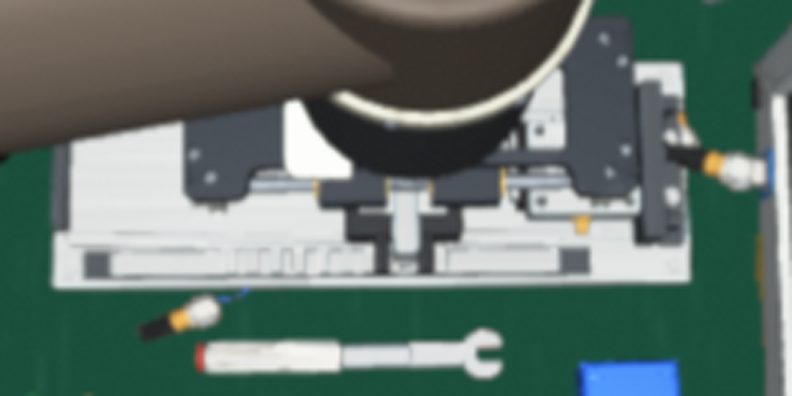

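Call:
step_arm(
  increments=[
    [[0,0,0],[0,0,0],0.6],
    [[0,0,0],[0,0,0],0.6],
    [[0,0,0],[0,0,0],0.6],
    [[0,0,0],[0,0,0],0.6],
    [[0,0,0],[0,0,0],0.6],
    [[0,0,0],[0,0,0],0.6],
  ],
)

```text
time_s: 9.05
tcp_pos: [0.5294, -0.0969, 0.0741]
eef_rot: [180.0, -0.0, 0.7]
contact_force: [0.6, -0.3, 0.5]
gripper_width: 0.0347
```

```bash
python3 -c "
from h import *
s,c=snap('w6'); print(s['time_s'],s['tcp_pos'],s['eef_rot'],s['contact_force'],s['moment'],s['gripper_width'])
"
```

```text
9.05 [ 0.52940087 -0.09686062  0.07413974] [ 1.79994778e+02 -2.56696474e-03  7.03603024e-01] [ 0.63087165 -0.34329901  0.45953352] [-0.01113888 -0.0016668  -0.03844587] 0.03472515525949001
```

View pics/w6.png

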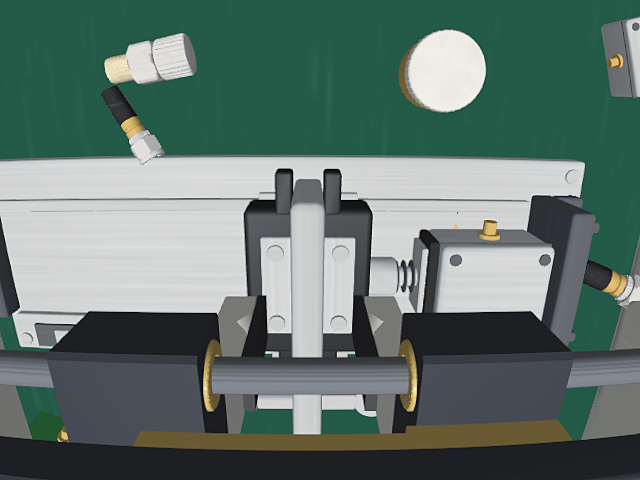

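```bash
python3 -c "
from h import *
crop('w5',270,160,350,240,7);crop('w6',270,160,350,240,7)
a=cv2.imread('pics/w5_c270_160.png');b=cv2.imread('pics/w6_c270_160.png')
cv2.imwrite('pics/cmp56.png',np.hstack([a,b])[:, :].copy() if 0 else cv2.resize(np.hstack([a,b]),(800,400)))
for n in ('w5','w6'):
    g=cv2.cvtColor(cv2.imread(f'pics/{n}.png'),cv2.COLOR_BGR2GRAY)
    print(n,g[215,285:335],g[230,285:335].tolist()); print(g[165:195,308])
"
```

```text
w5 [ 92  92  92  92  90  86 121 156 182 193 194 194 196 198 200 201 200 200
 199 199 199 199 199 199 198 198 197 197 196 195 195 195 196 197 195 193
 188 185 182 184 175 157 126  87  85  85  85  85  86  85] [87, 87, 86, 87, 85, 78, 131, 171, 200, 201, 201, 204, 205, 207, 210, 210, 209, 208, 208, 207, 207, 206, 206, 207, 207, 207, 206, 206, 205, 205, 204, 203, 204, 204, 203, 201, 199, 195, 192, 191, 189, 169, 127, 84, 80, 82, 82, 83, 83, 83]
[212 213 213 213 214 213 213 214 215 215 215 218 218 214 216 218 186  87
 101 103 103 104 103 103 104 104 103 104 103 104]
w6 [ 87  89  88  86  79 131 173 200 201 203 205 206 209 210 210 209 208 207
 206 206 206 207 207 207 206 206 205 204 202 203 204 204 202 200 196 193
 191 191 170 126  84  79  82  83  83  82  83  83  83  84] [87, 87, 88, 86, 80, 111, 166, 200, 202, 201, 204, 206, 209, 210, 210, 209, 208, 207, 207, 206, 206, 206, 207, 207, 207, 206, 205, 204, 203, 203, 204, 204, 203, 199, 195, 193, 191, 189, 165, 111, 80, 82, 83, 82, 83, 83, 83, 82, 83, 82]
[211 212 213 213 214 213 213 214 214 214 214 217 223 214 121  97 103 103
 103 104 103 104 105 104 103 103 105 105 105 105]
```

View pics/cmp56.png

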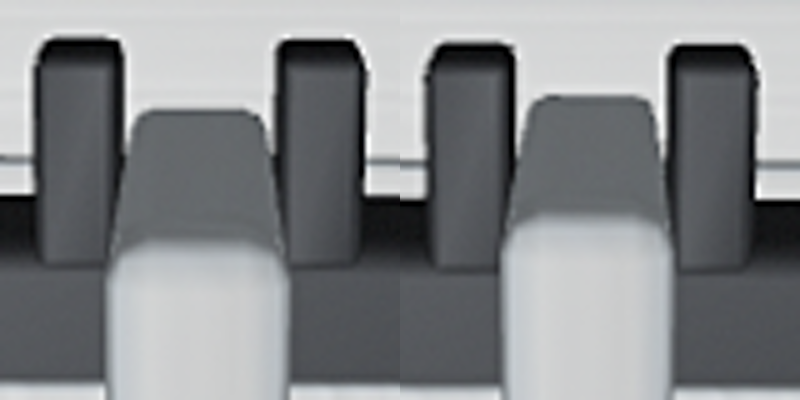

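Call:
step_arm(
  increments=[
    [[0,0,0],[0,0,0],0.3],
    [[0,0,0],[0,0,0],0.2],
    [[0,0,0],[0,0,0],0.1],
    [[0,0,0],[0,0,0],0],
    [[0,-0.001,-0.015],[0,0,0],0],
    [[0,-0.0017,-0.03],[0,0,0],0],
    [[0,-0.0017,-0.041],[0,0,0],0],
    [[0,-0.0017,-0.041],[0,0,0],0],
    [[0,-0.0017,-0.041],[0,0,0],0],
    [[0,-0.0017,-0.041],[0,0,0],0],
  ],
)

```text
time_s: 10.1
tcp_pos: [0.5289, -0.0951, 0.1144]
eef_rot: [-180.0, 0.1, 0.7]
contact_force: [-0.5, -0.4, 0.3]
gripper_width: 0.0876
```

```bash
python3 -c "
from h import *
s,c=snap('w7'); print(s['time_s'],s['tcp_pos'],s['eef_rot'],s['contact_force'],s['moment'],s['gripper_width'])
for n in ('w2','w7'): crop(n,240,150,380,320,3.3)
cv2.imwrite('pics/cmp27.png',cv2.resize(np.hstack([cv2.imread('pics/%s_c240_150.png'%n) for n in ('w2','w7')]),(800,486)))
for n in ('w2','w7'):
    g=cv2.cvtColor(cv2.imread(f'pics/{n}.png'),cv2.COLOR_BGR2GRAY).astype(float)
    for row in (220,250,280):
        l=g[row,285:310];q=g[row,310:340]
        def cr(a,x0):
            i=[k for k in range(len(a)-1) if (a[k]-150)*(a[k+1]-150)<0]; return [round(x0+k+(150-a[k])/(a[k+1]-a[k]),2) for k in i]
        print(n,row,cr(l,285),cr(q,310))
    print(g[160:200,310].astype(int).tolist())
"
```

```text
10.1 [ 0.52889245 -0.09506887  0.11437511] [-1.79997700e+02  5.84146464e-02  6.98316601e-01] [-0.48011337 -0.37483464  0.28861455] [-0.03680305 -0.03510527  0.00693202] 0.08763088517382597
w2 220 [] []
w2 250 [] [np.float64(321.77), np.float64(322.15)]
w2 280 [] [np.float64(321.56), np.float64(322.19)]
[211, 214, 219, 219, 220, 195, 86, 101, 104, 104, 104, 103, 103, 104, 104, 105, 105, 104, 104, 106, 113, 143, 172, 191, 194, 197, 201, 205, 207, 208, 208, 207, 208, 208, 208, 208, 208, 208, 208, 208]
w7 220 [] []
w7 250 [] [np.float64(323.67), np.float64(324.21)]
w7 280 [] []
[211, 212, 213, 218, 220, 123, 94, 101, 103, 101, 102, 102, 102, 103, 103, 103, 104, 103, 103, 103, 121, 153, 180, 193, 193, 196, 200, 203, 205, 205, 204, 204, 204, 205, 204, 204, 204, 204, 204, 204]
```

View pics/cmp27.png

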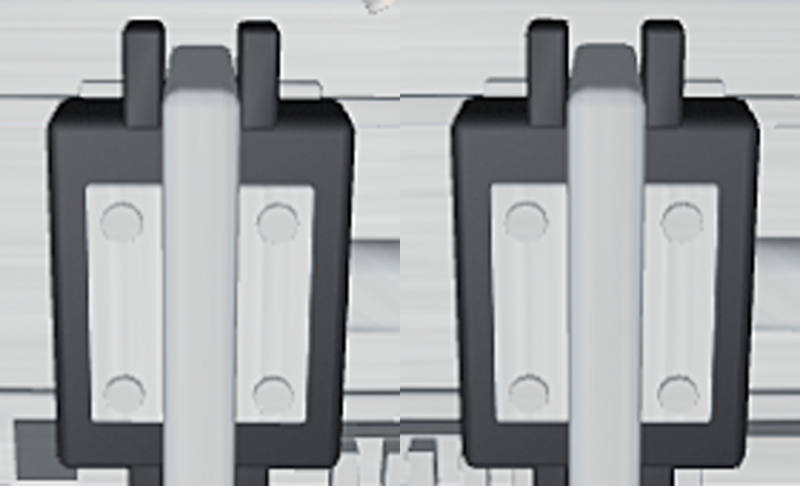

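View pics/w7.png

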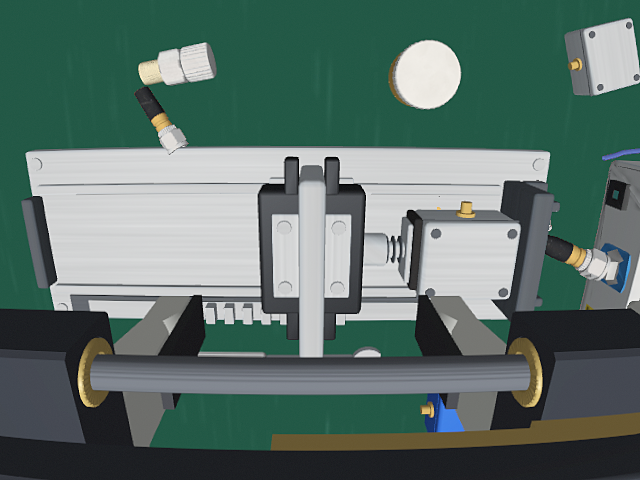

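```bash
python3 -c "
from h import *
g={n:cv2.cvtColor(cv2.imread(f'pics/{n}.png'),cv2.COLOR_BGR2GRAY).astype(np.float32) for n in ('w2','w7')}
def sh(x0,y0,x1,y1):
    a=g['w2'][y0:y1,x0:x1];b=g['w7'][y0:y1,x0:x1]
    w=np.eye(2,3,dtype=np.float32)
    cc,w=cv2.findTransformECC(a,b,w,cv2.MOTION_TRANSLATION,(3,200,1e-6),None,1)
    return w[:,2].round(2),round(cc,4)
print('guide L',sh(280,150,300,184),'guide R',sh(322,150,342,184))
print('bolts',sh(272,215,296,300),sh(328,215,350,300))
print('bar end',sh(301,172,321,190))
print('bar body x',sh(303,195,320,300) if 0 else '')
s,c=pickle.load(open('pics/w7.pkl','rb'))
s2,c2=pickle.load(open('pics/w2.pkl','rb'))
for k,cc in (('w2',c2),('w7',c)):
  off={'w2':.0252,'w7':-.0961}[k]
  for h in (.091,.092,.093,.097): print(k,h,proj(cc,[[.5795,off,h]]).round(2), end=' ')
  print('carr',proj(cc,[[.56,off,.047]]).round(2))
crop('w7',360,170,560,310,4)
"
```

```text
guide L (array([ 1.44, -0.36], dtype=float32), 0.9217) guide R (array([ 1.5 , -0.45], dtype=float32), 0.9502)
bolts (array([ 1.73, -0.13], dtype=float32), 0.9825) (array([ 1.64, -0.17], dtype=float32), 0.9743)
bar end (array([ 1.78, -0.48], dtype=float32), 0.9712)
bar body x 
w2 0.091 [[314.7  181.66]] w2 0.092 [[314.73 182.08]] w2 0.093 [[314.76 182.51]] w2 0.097 [[314.88 184.27]] carr [[313.09 202.91]]
w7 0.091 [[314.83 183.8 ]] w7 0.092 [[314.85 184.24]] w7 0.093 [[314.88 184.68]] w7 0.097 [[315.  186.5]] carr [[313.29 204.56]]
```

View pics/w7_c360_170.png

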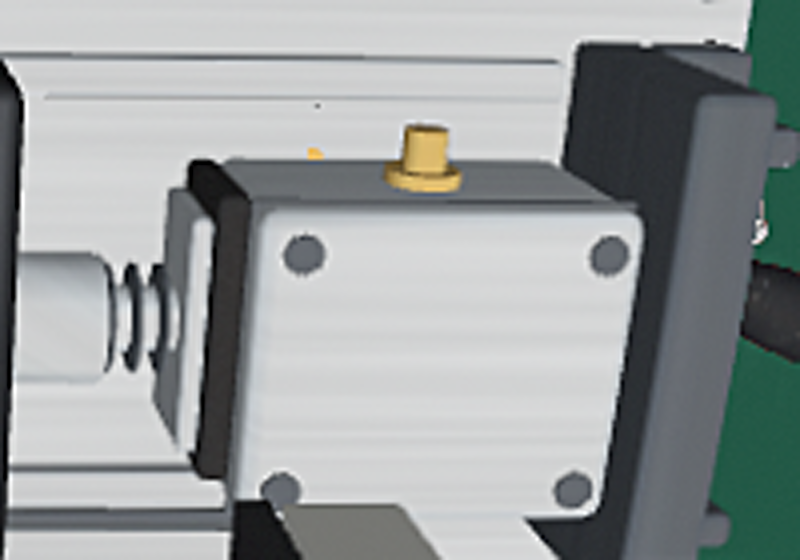

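Call:
step_arm(
  increments=[
    [[0,0,-0.02],[0,0,0],0],
    [[0,0,-0.035],[0,0,0],0],
    [[-0.03,-0.01,-0.035],[0,0,0],0],
    [[-0.065,-0.02,-0.035],[0,0,0],0],
    [[-0.1,-0.035,-0.035],[0,0,0],0],
    [[-0.1,-0.035,-0.035],[0,0,0],0],
    [[-0.1,-0.035,-0.035],[0,0,0],0],
  ],
)

```text
time_s: 10.85
tcp_pos: [0.4287, -0.061, 0.1502]
eef_rot: [-180.0, -0.0, 0.8]
contact_force: [-0.2, -0.5, 0.4]
gripper_width: 0.0877
```

```bash
python3 -c "
from h import *
s,c=snap('w8'); print(s['time_s'],s['tcp_pos'],s['eef_rot'],s['contact_force'])
crop('w8',240,0,440,180,4)
crop('w8',400,0,600,180,4)
snap('t8','top');crop('t8',200,130,460,320,3)
"
```

```text
10.85 [ 0.42868389 -0.06101739  0.15024083] [-1.79992155e+02 -4.42522010e-02  7.82448183e-01] [-0.17439071 -0.46478145  0.44987276]
```

View pics/w8_c240_0.png

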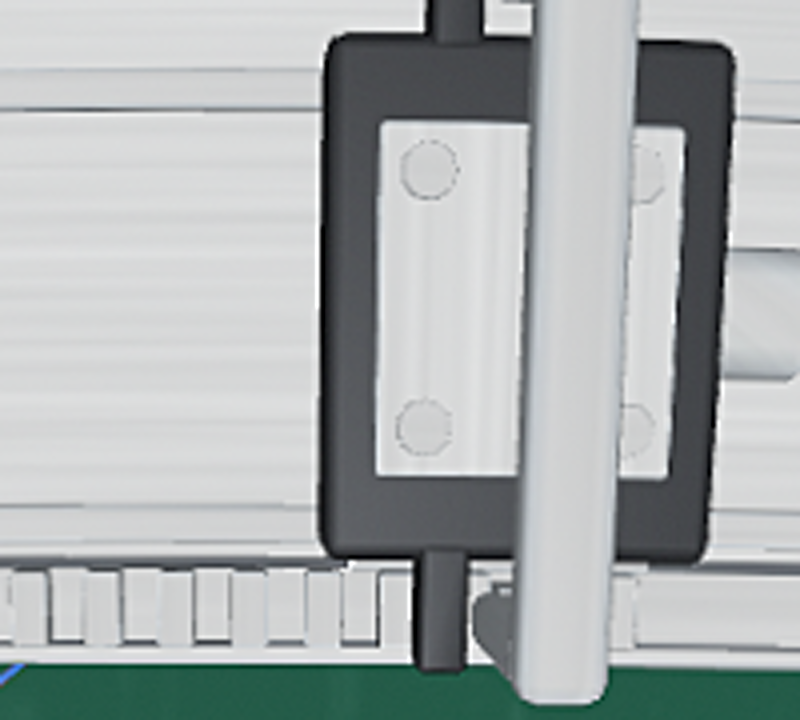

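View pics/w8_c400_0.png

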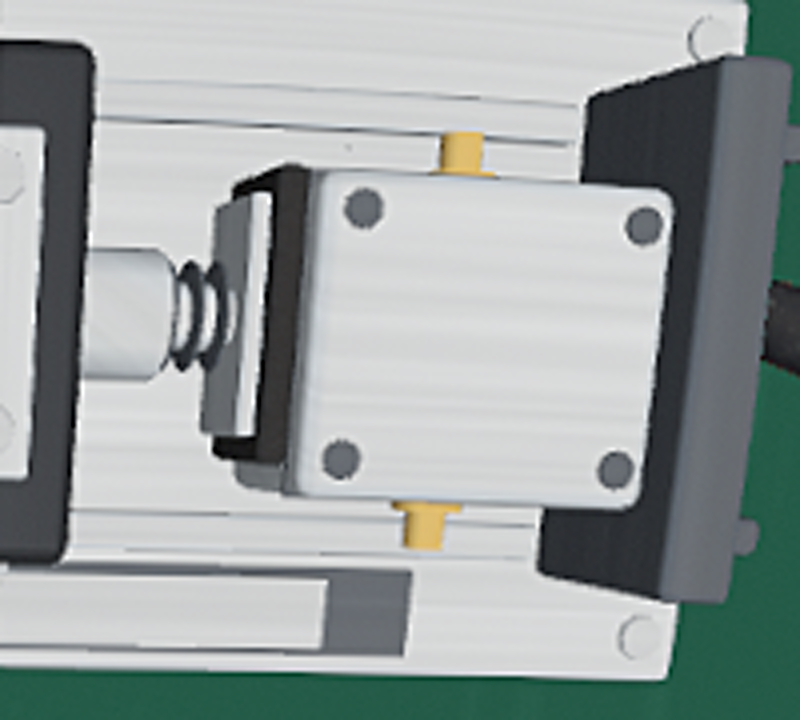

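View pics/t8_c200_130.png

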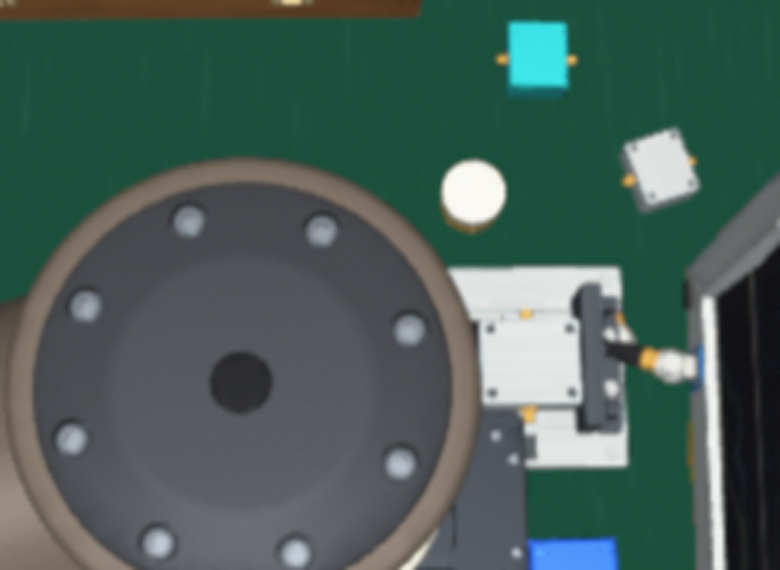

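Run:
```python
exec(open('fit.py').read().split("e=np.array")[0])
s,c=pickle.load(open('pics/w8.pkl','rb'))
o=least_squares(f,[.529,-.079,.0126]);p=o.x;print(p,o.fun.round(1))
print('bar',inv(back(c,px([(520,690),(606,690),(534,20),(638,20)],240,0,4),.091)).round(4)[:,:2].tolist())
print('carr',inv(back(c,px([(325,50),(322,550),(735,60),(707,550)],240,0,4),.047)).round(4)[:,:2].tolist())
m=inv(back(c,px([(318,170),(674,190),(640,508),(292,495)],400,0,4),.046));print('mod',m.round(4)[:,:2].tolist())
print('yaw front',np.degrees(np.arctan2(m[1,1]-m[2,1],m[1,0]-m[2,0])),'sides',np.degrees(np.arctan2(-(m[1,0]-m[0,0]),(m[1,1]-m[0,1]))))
print('pad',inv(back(c,px([(310,168)],400,0,4),.053))[:,:2])
e=np.array([(12,48),(85,122),(157,193),(232,267),(305,341),(379,413)])
y=inv(back(c,px(np.c_[e.mean(1),np.full(6,605)],240,0,4),.024))[:,1];print('teeth',y.round(4), np.diff(y).round(4))
```

```text
[ 0.52895483 -0.08022989  0.00680409] 0.3898454553991123 [-0.6  0.1  2.   0.7  0.3 -1.3 -1.6  0.8]
[ 0.52833335 -0.07999869  0.01059564] [ 0.1 -0.1  1.8  0.6  0.  -1.1 -1.8  0.7]
bar [[-0.0493, -0.0096], [-0.0493, -0.0206], [0.0296, -0.0086], [0.0299, -0.0207]]
carr [[0.0342, 0.0147], [-0.0355, 0.0145], [0.034, -0.0432], [-0.0349, -0.0431]]
mod [[0.0205, -0.0771], [0.0209, -0.1328], [-0.0262, -0.1334], [-0.0261, -0.0773]]
yaw front 0.6934920840954906 sides -179.5479580814531
pad [[ 0.01972044 -0.0733165 ]]
teeth [0.0616 0.0496 0.0379 0.0257 0.0137 0.0018] [-0.012  -0.0117 -0.0122 -0.012  -0.0119]
```

```bash
python3 -c "
from plant import r
s=r.get_state();print(s['time_s'],s['contact_force'],s['gripper_width']); print(r.close_job())"
```

```text
10.95 [-0.36180058  0.87093764 -0.50036041] 0.08777801582062293
the job is handed in; nothing more can be done
None
```

The module is clamped on the rail with the latch down in a notch. I handed the job in at about 11 s with the arm clear of everything.

**What I did:** I gripped the release bar and lifted it 9.5 mm. Keeping it lifted, I slid the carriage about 121 mm, into the notch position I had measured from the wrist pictures. I then opened the fingers and backed away. The latch dropped at the first try, so I never pushed the carriage against latched teeth. The force at the wrist stayed around 10 N at every reading.

**Last checks:**
- **Latch:** the bar's height over the carriage matches the parked, fully down picture to about 0.3 mm.
- **Buffer:** the carriage is at about 0.130 m, so the buffer is pressed in about 8 mm of its 18 mm.
- **Module:** it looks flush against the end stop, with its corners within 1–2 mm of the expected place. One edge reads up to 0.7° askew, which is about the measuring error.
- **Latch position:** by camera, the latch sits about 1 mm off the middle of its gap. That is at the edge of its play, but within measuring error.
- **Other objects:** I moved nothing else. In the last pictures the jar, the small silver box and the turquoise box look undisturbed. I did not check the adapter and torque wrench again after the final move.

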